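# Wedge the lifted end of a warped carving

### The job

This carved panel has cupped: one end is strapped down, the other stands clear of the bench and will spring under the mallet. Take the wooden wedge, slip its thin end under the middle of the raised end, square to the edge and flat on the bench, and push it in until it is jammed tight, firmly but not so hard that the panel cracks; then let go of it. Do not press on the carving itself and leave the other tools where they lie.

Things in the scene. Friction and masses are not known exactly. Their poses are not given: they have to be found in the camera images.
- clamped_panel: Carved wooden panel, 300 long, 190 wide, 16 mm thick, strapped down at its far end, all fixed to the bench. Origin: on the bench top, straight below the middle of its raised edge. x runs along the panel from the raised edge to the strapped end, y along the edge (y = -95 to 95 mm), z up. From x = 240 mm the underside curves up from the bench to the edge. Not more than 10 N of the robot against it.
- raised_edge (a point): Point on the bench top straight below the middle of the raised edge (same as the panel's origin). The gap from bench to edge here is 6 to 15 mm; it differs from panel to panel, no pose shows it: feel for it. The edge's top is at most 33 mm high. The raised end is springy, giving about 1 mm for each 40 N under it; over 25 N between wedge and panel cracks it.
- straps (a point): Midway between the two steel straps with black star knobs on an aluminium rail that hold down the panel's far end (62 mm to either side of here). They stand up to 52 mm high, beginning 266 mm from the raised edge. This point is on the bench top, 325 mm from the raised edge.
- wedge: Loose plain wooden wedge, 168 long, 34 wide, 50 to 80 g, lying flat on the bench. Origin: centre of its flat underside. x points along it to the thin end (at x = 84 mm, 4 mm thick); the heel is at x = -84 mm, 28 mm thick; even taper of 1 in 7; z up. Wood on wood has friction of about 0.5 to 0.7, so it stays once jammed. It must rest on the bench, not hang from the gripper, while it is pushed in.
- wedge_tip (a point): Middle of the wedge's thin end, on its underside (x = 84 mm of the wedge). A steady push of 12 to 20 N along the wedge jams it well; from first touch to that push it travels only some 2 to 6 mm more, so go slowly.
- mallet: Bystander: wooden carver's mallet, 300 long with a 54 mm square head, lying at the robot's side of the panel. Origin: under its middle, x along it to the head.
- gouge_wide: Bystander: gouge with dark handle, 220 long, 28 mm high, lying beside the panel and its raised end. Origin: under its middle, x to the blade.
- gouge_narrow: Bystander: gouge with dark handle, 200 long, 24 mm high, lying before the raised end towards the robot. Origin: under its middle, x to the blade.
- oilstone: Bystander: sharpening stone on a wooden base, 170 x 60 x 34 mm. Origin: centre of its underside.
- wax_tin: Bystander: flat steel tin, 64 mm across and 42 mm high. Origin: centre of its underside.
- offcut: Bystander: plain, untapered block of wood, 85 x 45 x 30 mm. Origin: centre of its underside.
- brush: Bystander: dusting brush, 200 long. Origin: under its middle.
Not all that is in view belongs to the job. What is shaped like the wedge but orange or yellow is not meant.

How it is judged:
By the outcome, as a careful person would: the job done as asked, in the order asked, and still so for the second after the job is handed in, with the robot touching nothing.
It also fails if it takes over 53 s, if anything falls off the work surface, if the arm or the gripper's body presses on something with over 40 N, if the wrist force passes 120 N, or if a joint passes its speed limit or range.

### The arm

A 6-joint arm with a two-finger parallel gripper is mounted at the origin on the work surface. World frame = base frame: x ahead of the robot, y to its left, z up, the work surface at z = 0. Lengths are in m, angles in degrees, forces in N, time in s.
With the tool pointing down it reaches from about 0.35 to 0.875 m from the base axis. Payload 4.2 kg.
Tool frame: the origin (TCP) lies at the very end of the fingers, on their centre line; the grasp point (between the pads) lies 19 mm behind it (r.grip_point_offset is the distance from the TCP to the grasp point, in m); z points along the fingers, y is the line along which they close (so a half turn about z gives the same grasp; the last joint's range is limited). The gripper opens to 87 mm and grips with 3 to 60 N. Pads are 19 mm wide; open, the fingers measure 117 mm over their backs; the gripper's body (75 mm by 190 mm) begins 51 mm behind the grasp point.
Start: joints at [-62.017, 22.042, 0.453, 0, -68.411, -14.817], TCP at [0.142, -0.609, 0.223] pointing down, gripper open.
Joint ranges: [-179.83, 179.83], [-69.29, 118.12], [-61.27, 80.66], [-181.25, 117.63], [-171.15, -9.14], [-177.46, 177.46]. Speed limits (degrees/s): [159.86, 159.86, 180, 180, 180, 180].

### API

Orientations are given as a 3x3 rotation matrix whose columns are the frame's x, y, z axes.
In Python, from station import r, cams gives the robot as it stands. The module is installed in compiled form; this text tells all that it offers.
- The arm moves only by the shell command python3 -m handwheel 'ROWS'. ROWS is JSON, a list that holds one entry, the list of rows, each a list of 7 numbers: the turn, a rotation vector about the tool's x, y, z in units of 6 degrees (1.0 is 6 degrees), then the shift along the tool's x, y, z in m, then the finger opening in m, from 0 to 0.087. In form: [[[ax, ay, az, x, y, z, jaw], ...]]. A call has 1 to 12 rows; each row shifts and turns the commanded pose from where the row before left it, along the tool's axes as they then stand; what a row does not reach is not made up. A row lasts 1/10 s, in which the tool goes at most 50 mm and 8.59 degrees, less where a joint would pass 70% of its speed; a pose out of reach is approached as far as the arm can. A call with a gripper value outside its range is refused whole. The fingers move at their own pace and stop on an object; the grip force is fixed at half the most. Time passes only in rows, so rows that do not move let the fingers close. It gives the time, the measured TCP pose, the force, the opening and the grip force at its end, in the units of the state.
- r.sense(): the state, without advancing time (a new reading comes with each control period).
- cams.capture(name): name is "scene" or "top"; returns the picture (480x640x3 uint8, red, green, blue); there is no depth.
- cams.get_calibration(name): a dict with "camera_matrix" (3x3 intrinsics, pixels), "rvec" (rotation vector, rad) and "tvec" (3), from world to camera coordinates, as OpenCV has them. Camera axes: x right, y down, z forward; pixel columns grow to the right and rows downward; lengths in m; the calibration is good to about 2 mm. A picture is of the moment at which its call begins. get_calibration takes no time and is no camera call.
- r.finish_job(): hands the job in; it is judged then, once.
The state is a dict: "time_s": time; "joints": joint angles; "joint_velocities": joint speeds; "effort": joint torques, N m; "tcp_pos": TCP position; "ee_rot": TCP orientation; "wrist_force": force on the tool from outside, world axes, zero at the start; "moment": the same for the moment, N m; "gripper_width": opening from 0.0 (shut) to 1.0 (fully open); "gripper_force": force on a finger pad.
Only numpy, scipy, OpenCV 4.12 (cv2) and the standard library are available. Lean on these libraries where they do the work, as an engineer would, in place of code of your own. Each camera call takes 0.05 s, during which the arm holds its last target. There are 200 camera calls.

## Working session

There is one attempt and no reset: what is moved stays moved. The work goes in short steps, Python scripts to look and compute and a shell command to move; the robot and the scene stay as the last step left them, time stands still between calls to the robot, and variables do not carry over. Pictures are saved under pics/ and viewed, at most 10 in all, crops included, and the job is handed in when it is done.

```bash
mkdir -p pics
python3 - <<'E'
from station import r,cams
import cv2
for n in("scene","top"):
    cv2.imwrite(f"pics/{n}0.png",cams.capture(n)[:,:,::-1])
    c=cams.get_calibration(n);print(n,c)
s=r.sense();print(s['tcp_pos'],s['ee_rot'],s['time_s'])
E
```

```text
scene {'camera_matrix': array([[525.09887187,   0.        , 307.53624976],
       [  0.        , 525.09887187, 240.5980862 ],
       [  0.        ,   0.        ,   1.        ]]), 'rvec': array([ 1.48954032,  2.29263154, -0.69060413]), 'tvec': array([ 0.14346507, -0.40962049,  1.85415735])}
top {'camera_matrix': array([[444.57495874,   0.        , 321.44965122],
       [  0.        , 444.57495874, 241.38075598],
       [  0.        ,   0.        ,   1.        ]]), 'rvec': array([ 2.17329627, -2.20573646,  0.04580872]), 'tvec': array([0.08987014, 0.55446422, 1.00120013])}
[ 0.14228285 -0.60804553  0.22157743] [[-9.73748344e-01 -2.27626625e-01 -5.31228871e-04]
 [-2.27627228e-01  9.73746536e-01  1.87851299e-03]
 [ 8.96827012e-05  1.95012106e-03 -9.99998094e-01]] 0.1
```

View pics/top0.png

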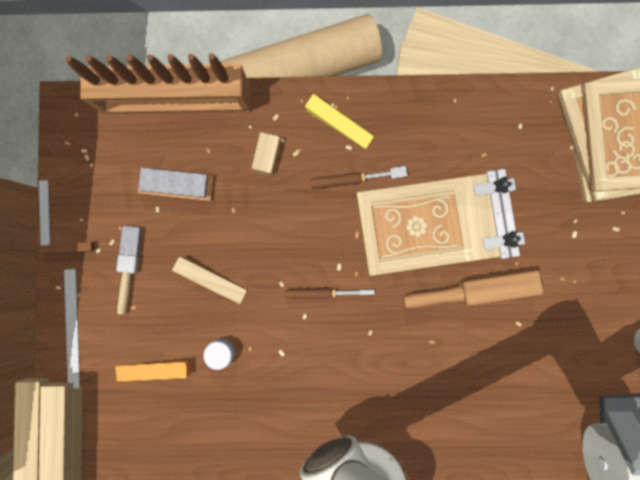

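View pics/scene0.png

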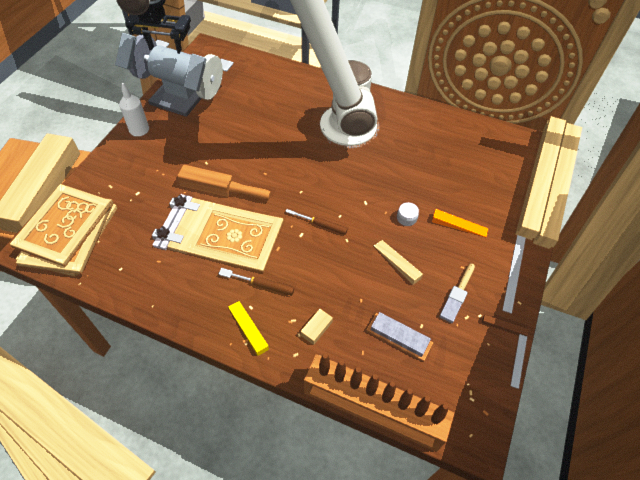

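Candidates in the top view: plain wooden bar at (209,280), yellow at (339,121), orange at (151,371), and a short block at (266,153). The bar at (209,280) is plain and long, so it fits the wedge. The block is the offcut, and the coloured ones are decoys. I'll enlarge it to confirm and to find the thin end.

```bash
cat > h.py <<'E'
import cv2,numpy as np
from station import r,cams
def cal(n):
    c=cams.get_calibration(n);R=cv2.Rodrigues(c['rvec'])[0];return c['camera_matrix'],R,np.ravel(c['tvec']),c
def ray(n,uv,z):
    K,R,t,_=cal(n);C=-R.T@t
    d=(R.T@np.linalg.inv(K)@np.c_[np.reshape(uv,(-1,2)),np.ones(len(np.reshape(uv,(-1,2))))].T).T
    return C+d*((z-C[2])/d[:,2])[:,None]
def proj(n,P):
    c=cal(n)[3];return cv2.projectPoints(np.reshape(P,(-1,3)).astype(float),c['rvec'],c['tvec'],c['camera_matrix'],None)[0][:,0]
E
python3 - <<'E'
from h import *
a=cv2.imread('pics/top0.png');b=cv2.imread('pics/scene0.png')
A=cv2.resize(a[245:315,160:260],(700,490)[:2],interpolation=cv2.INTER_CUBIC)[:, :]
B=cv2.resize(b[230:295,360:435],(400,346),interpolation=cv2.INTER_CUBIC)
A=cv2.resize(A,(400,280));o=np.zeros((346,800,3),np.uint8);o[:280,:400]=A;o[:346,400:]=B
cv2.imwrite('pics/crop1.png',o)
# wood mask
for n,im,roi in(("top",a,(165,250,255,310)),("scene",b,(365,232,430,292)),("top",a,(350,165,475,280))):
    x0,y0,x1,y1=roi
    hsv=cv2.cvtColor(im[y0:y1,x0:x1],cv2.COLOR_BGR2HSV);m=(hsv[...,2]>140).astype(np.uint8)
    cs=max(cv2.findContours(m,0,2)[0],key=cv2.contourArea)+[x0,y0]
    print(n,cv2.contourArea(cs),cv2.minAreaRect(cs),cv2.approxPolyDP(cs,2.5,True)[:,0].tolist())
    print(hsv[m>0].mean(0))
for n in("top","scene"):print(-cal(n)[1].T@cal(n)[2])
E
```

```text
top 4888.0 ((209.5, 279.5), (59.0, 89.0), 90.0) [[165, 250], [166, 255], [177, 256], [165, 258], [165, 261], [174, 260], [171, 264], [165, 263], [165, 309], [254, 309], [254, 288], [248, 286], [254, 284], [254, 259], [229, 258], [237, 253], [254, 255], [254, 251], [210, 253], [208, 251], [211, 250], [205, 250], [206, 253], [201, 253], [200, 250], [191, 253], [191, 250], [198, 250], [186, 250], [182, 253], [177, 251], [183, 250]]
[ 14.21398163 118.14989917 169.89222496]
scene 3776.0 ((397.0, 261.5), (59.0, 64.0), 90.0) [[365, 232], [365, 291], [429, 291], [429, 232]]
[ 13.55086372 160.34466685 170.3789416 ]
top 13063.0 ((411.9999694824219, 221.99996948242188), (123.99998474121094, 113.99998474121094), -0.0) [[354, 165], [362, 172], [363, 183], [358, 188], [350, 186], [350, 190], [356, 193], [356, 199], [350, 201], [350, 252], [356, 250], [365, 254], [356, 257], [351, 254], [350, 257], [363, 256], [366, 259], [350, 262], [350, 279], [393, 279], [390, 274], [395, 272], [407, 274], [400, 279], [459, 279], [467, 273], [474, 273], [474, 267], [439, 267], [474, 261], [474, 170], [472, 174], [450, 178], [413, 177], [449, 169], [456, 173], [447, 174], [470, 170], [474, 165], [391, 165], [389, 169], [385, 166], [389, 165], [374, 165], [375, 172], [366, 169], [366, 165]]
[ 16.73235676  98.0624094  206.47570001]
[0.50228478 0.07116224 1.02983244]
[1.31322785 0.41761359 1.31426867]
```

View pics/crop1.png

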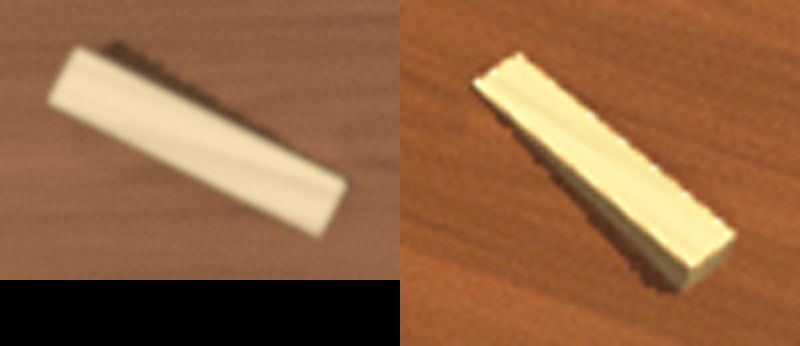

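The crop shows a plain, pale wooden taper with no paint, so this is the wedge. In the scene view its thin end is upper left at (377,244). In the top view that is the right end, near (242,295), with the heel at (177,263). Next I'll measure the wedge and the panel.

```bash
cat > meas.py <<'E'
from h import *
def blob(im,roi,smax=125,vmin=150):
    x0,y0,x1,y1=roi
    hsv=cv2.cvtColor(im[y0:y1,x0:x1],cv2.COLOR_BGR2HSV)
    m=((hsv[...,1]<smax)&(hsv[...,2]>vmin)&(hsv[...,0]>10)).astype(np.uint8)
    m=cv2.morphologyEx(m,cv2.MORPH_OPEN,np.ones((3,3)))
    return max(cv2.findContours(m,0,2)[0],key=cv2.contourArea)[:,0]+[x0,y0]
E
python3 - <<'E'
from meas import *
a=cv2.imread('pics/top0.png');b=cv2.imread('pics/scene0.png')
h=cv2.cvtColor(a,cv2.COLOR_BGR2HSV)
for u,v in((209,280),(209,300),(180,250),(365,230),(350,230),(400,265),(390,275)):print((u,v),h[v,u])
h2=cv2.cvtColor(b,cv2.COLOR_BGR2HSV)
print('sc',[h2[v,u] for u,v in((397,260),(380,270),(275,240),(285,240))])
W=blob(a,(160,245,260,315),vmin=190);print('W',cv2.contourArea(W),cv2.minAreaRect(W))
box=cv2.boxPoints(cv2.minAreaRect(W));print(box.round(1).tolist(), ray('top',box,.004)[:,:2].round(4).tolist(),ray('top',box,.028)[:,:2].round(4).tolist())
P=blob(a,(345,165,480,285),vmin=190);print('P',cv2.contourArea(P),cv2.minAreaRect(P))
q=cv2.approxPolyDP(cv2.convexHull(P[:,None]),3,True)[:,0];print(q.tolist(),ray('top',q,.026)[:,:2].round(4).tolist())
E
```

```text
(209, 280) [ 19  73 240]
(209, 300) [ 12 136 142]
(180, 250) [ 12 139 143]
(365, 230) [ 19  72 241]
(350, 230) [ 12 135 149]
(400, 265) [ 19  72 242]
(390, 275) [ 12 138 142]
sc [array([ 26,  79, 253], dtype=uint8), array([ 10, 169, 154], dtype=uint8), array([ 16, 154, 187], dtype=uint8), array([ 12, 177, 153], dtype=uint8)]
W 1072.0 ((208.8000030517578, 279.8999938964844), (75.5791015625, 15.205260276794434), 26.56505012512207)
[[171.60000610351562, 269.79998779296875], [178.39999389648438, 256.20001220703125], [246.0, 290.0], [239.1999969482422, 303.6000061035156]] [[0.4958, 0.4291], [0.527, 0.4134], [0.4469, 0.2571], [0.416, 0.2729]] [[0.4959, 0.4207], [0.5264, 0.4054], [0.4482, 0.2527], [0.418, 0.2682]]
P 9719.0 ((423.5600280761719, 224.9199981689453), (84.28712463378906, 123.88510131835938), 81.8698959350586)
[[479, 175], [479, 259], [369, 273], [358, 192]] [[0.7006, -0.2783], [0.5102, -0.272], [0.4823, -0.0244], [0.6663, -0.0032]]
```

```bash
python3 -m handwheel '[[[0,0,0,-0.035,0.032,0,0.087],[0,0,0,-0.035,0.032,0,0.087],[0,0,0,-0.035,0.032,0,0.087],[0,0,0,-0.035,0.032,0,0.087],[0,0,0,-0.035,0.032,0,0.087],[0,0,0,-0.035,0.032,0,0.087],[0,0,0,-0.035,0.032,0,0.087],[0,0,0,-0.035,0.032,0,0.087],[0,0,0,-0.035,0.032,0,0.087],[0,0,0,-0.035,0.032,0,0.087],[0,0,0,-0.035,0.032,0,0.087],[0,0,0,-0.035,0.032,0,0.087]]]'
python3 -m handwheel '[[[0,0,-1.35,0,0,0.01,0.07],[0,0,-1.35,0,0,0.01,0.07],[0,0,-1.35,0,0,0.01,0.07],[0,0,-1.35,0,0,0.01,0.07],[0,0,-1.35,0,0,0.01,0.07],[0,0,-1.35,0,0,0.01,0.07],[0,0,0,0,0,0,0.07]]]'
cat > go.py <<'E'
import sys
from h import *
# target x y z angle(deg of tool x) -> shift in tool axes, turn units
s=r.sense();R=np.array(s['ee_rot']);p=np.array(s['tcp_pos'])
T=np.array([float(v) for v in sys.argv[1:4]]);a=np.radians(float(sys.argv[4]))
x=np.array([np.cos(a),np.sin(a),0]);z=np.array([0,0,-1.]);G=np.c_[x,np.cross(z,x),z]
print('t',s['time_s'],'p',p.round(4),'ang',np.degrees(np.arctan2(R[1,0],R[0,0])).round(2),'F',np.round(s['wrist_force'],2))
print('shift',(R.T@(T-p)).round(4),'turn',(np.degrees(cv2.Rodrigues(R.T@G)[0].ravel())/6).round(3))
E
python3 go.py .495 .383 .10 -118.3
```

```text
time_s: 1.3
tcp_pos: [0.4644, -0.137, 0.2225]
ee_rot: [[-0.974, -0.228, -0.0], [-0.228, 0.974, 0.0], [0.0, 0.0, -1.0]]
wrist_force: [0.3, -0.4, 0.0]
gripper_width: 1.0
gripper_force: 0.0
time_s: 2.0
tcp_pos: [0.4626, -0.1388, 0.161]
ee_rot: [[-0.474, -0.881, -0.004], [-0.881, 0.474, 0.0], [0.002, 0.004, -1.0]]
wrist_force: [-0.2, -0.8, 0.3]
gripper_width: 0.803
gripper_force: 0.0
t 2.0 p [ 0.4626 -0.1388  0.161 ] ang -118.27 F [-0.16 -0.84  0.31]
shift [-0.4751  0.2183  0.061 ] turn [ 0.035 -0.015  0.006]
```

```bash
python3 -m handwheel '[[[0,0,0,-0.0396,0.0182,0.003,0.07],[0,0,0,-0.0396,0.0182,0.003,0.07],[0,0,0,-0.0396,0.0182,0.003,0.07],[0,0,0,-0.0396,0.0182,0.003,0.07],[0,0,0,-0.0396,0.0182,0.003,0.07],[0,0,0,-0.0396,0.0182,0.003,0.07],[0,0,0,-0.0396,0.0182,0.003,0.07],[0,0,0,-0.0396,0.0182,0.003,0.07],[0,0,0,-0.0396,0.0182,0.003,0.07],[0,0,0,-0.0396,0.0182,0.003,0.07],[0,0,0,-0.0396,0.0182,0.003,0.07],[0,0,0,-0.0396,0.0182,0.003,0.07]]]' >/dev/null
python3 -m handwheel '[[[0,0,0,0,0,0,0.07],[0,0,0,0,0,0,0.07]]]'
for i in 1 2; do python3 go.py .495 .383 .004 -118.3; done
```

```text
time_s: 3.4
tcp_pos: [0.4958, 0.3836, 0.1261]
ee_rot: [[-0.474, -0.881, -0.001], [-0.881, 0.474, -0.001], [0.001, 0.0, -1.0]]
wrist_force: [0.6, 0.5, -0.1]
gripper_width: 0.804
gripper_force: 0.0
t 3.4 p [0.4958 0.3836 0.1261] ang -118.29 F [ 0.64  0.48 -0.06]
shift [0.0007 0.0004 0.1221] turn [ 0.003 -0.012  0.002]
t 3.4 p [0.4958 0.3836 0.1261] ang -118.29 F [ 0.64  0.48 -0.06]
shift [0.0007 0.0004 0.1221] turn [ 0.003 -0.012  0.002]
```

Descend to 4 mm, close, and check.

```bash
python3 -m handwheel '[[[0,0,0,0,0,0.03,0.07],[0,0,0,0,0,0.03,0.07],[0,0,0,0,0,0.03,0.07],[0,0,0,0,0,0.02,0.07],[0,0,0,0,0,0.011,0.07],[0,0,0,0,0,0,0.07]]]'
python3 -m handwheel '[[[0,0,0,0,0,0,0.02],[0,0,0,0,0,0,0.02],[0,0,0,0,0,0,0.02],[0,0,0,0,0,0,0.02],[0,0,0,0,0,0,0.02],[0,0,0,0,0,0,0.02],[0,0,0,0,0,0,0.02]]]'
```

```text
time_s: 4.0
tcp_pos: [0.4958, 0.3812, 0.0045]
ee_rot: [[-0.475, -0.88, -0.002], [-0.88, 0.475, -0.002], [0.003, 0.001, -1.0]]
wrist_force: [-0.2, -0.3, 0.4]
gripper_width: 0.804
gripper_force: 0.0
time_s: 4.7
tcp_pos: [0.4963, 0.3832, 0.0059]
ee_rot: [[-0.473, -0.881, 0.0], [-0.881, 0.473, 0.0], [-0.0, -0.0, -1.0]]
wrist_force: [-1.0, 0.8, 2.1]
gripper_width: 0.375
gripper_force: 30.0
```

```bash
python3 -m handwheel '[[[0,0,0,0,0,-0.01,0.02],[0,0,0,0,0,-0.02,0.02],[0,0,0,0,0,-0.03,0.02],[0,0,0,0,0,-0.02,0.02]]]'
python3 - <<'E'
from meas import *
a=cv2.imread('pics/top0.png')
P=blob(a,(345,165,480,285),vmin=190).astype(float)
def fit(A,B):  # contour points near segment A-B -> world line on z
    A,B=np.array(A,float),np.array(B,float);u=(B-A)/np.linalg.norm(B-A);L=np.linalg.norm(B-A)
    t=(P-A)@u;d=np.abs((P-A)@[-u[1],u[0]]);q=P[(t>.1*L)&(t<.9*L)&(d<2.5)]
    c=np.array(P.mean(0));n=np.array([-u[1],u[0]]);n=n*np.sign((q.mean(0)-c)@n)
    w=ray('top',q+.5*n,.024)[:,:2];f=cv2.fitLine(w.astype(np.float32),cv2.DIST_HUBER,0,.001,.001).ravel()
    return f
e=fit((369,273),(358,192));s1=fit((369,273),(479,259));s2=fit((358,192),(440,181))
def X(f,g):
    t=np.linalg.solve(np.c_[f[:2],-g[:2]],g[2:]-f[2:]);return f[2:]+t[0]*f[:2]
for f in(e,s1,s2):print(np.degrees(np.arctan2(f[1],f[0])).round(2))
c1,c2=X(e,s1),X(e,s2);print(c1,c2,np.linalg.norm(c1-c2),(c1+c2)/2)
# scene check: project mid-edge corners
print(proj('scene',[[*c1,.026],[*c2,.026]]).round(1))
b=cv2.imread('pics/scene0.png');h=cv2.cvtColor(b,cv2.COLOR_BGR2HSV)
E
```

```text
time_s: 5.1
tcp_pos: [0.4969, 0.3835, 0.0879]
ee_rot: [[-0.473, -0.881, 0.002], [-0.881, 0.473, 0.001], [-0.002, -0.001, -1.0]]
wrist_force: [0.9, 1.0, 0.3]
gripper_width: 0.375
gripper_force: 30.0
8.43
-82.99
-82.29
[ 0.47827584 -0.02602097] [0.6656774  0.00174049] 0.18944672 [ 0.57197666 -0.01214024]
[[283.2 217.7]
 [263.8 269.5]]
```

```bash
python3 -m handwheel '[[[0,0,-1.2,0,0,0,0.02],[0,0,-1.2,0,0,0,0.02],[0,0,-1.2,0,0,0,0.02],[0,0,-1.2,0,0,0,0.02],[0,0,-1.23,0,0,0,0.02],[0,0,0,0,0,0,0.02],[0,0,0,0,0,0,0.02]]]'
python3 go.py .5501 .1454 .05 -82.1
```

```text
time_s: 5.8
tcp_pos: [0.4962, 0.383, 0.0858]
ee_rot: [[0.135, -0.991, 0.0], [-0.991, -0.135, 0.0], [-0.0, -0.0, -1.0]]
wrist_force: [-0.2, -0.2, 0.1]
gripper_width: 0.378
gripper_force: 30.0
t 5.8 p [0.4962 0.383  0.0858] ang -82.21 F [-0.17 -0.17  0.09]
shift [ 0.2427 -0.0212  0.0358] turn [-0.     0.001 -0.019]
```

```bash
python3 -m handwheel '[[[0,0,0,0.0405,-0.0035,0,0.02],[0,0,0,0.0405,-0.0035,0,0.02],[0,0,0,0.0405,-0.0035,0,0.02],[0,0,0,0.0405,-0.0035,0,0.02],[0,0,0,0.0405,-0.0035,0,0.02],[0,0,0,0.0405,-0.0035,0,0.02],[0,0,0,0,0,0.02,0.02],[0,0,0,0,0,0.02,0.02],[0,0,0,0,0,0.02,0.02],[0,0,0,0,0,0.012,0.02],[0,0,0,0,0,0.005,0.02],[0,0,0,0,0,0,0.02]]]'
python3 -m handwheel '[[[0,0,0,0,0,0.001,0.02],[0,0,0,0,0,0.001,0.02],[0,0,0,0,0,0,0.02]]]'
python3 - <<'E'
from h import *
cv2.imwrite("pics/top1.png",cams.capture("top")[:,:,::-1])
cv2.imwrite("pics/scene1.png",cams.capture("scene")[:,:,::-1])
a=cv2.imread("pics/top1.png")[150:310,250:450];b=cv2.imread("pics/scene1.png")[140:320,220:445]
o=np.zeros((320,800,3),np.uint8);o[:,:400]=cv2.resize(a,(400,320));o[:,400:]=cv2.resize(b,(400,320));cv2.imwrite("pics/c2.png",o)
E
```

```text
time_s: 7.0
tcp_pos: [0.5505, 0.1453, 0.0082]
ee_rot: [[0.138, -0.99, -0.001], [-0.99, -0.138, -0.001], [0.0, 0.001, -1.0]]
wrist_force: [0.4, 0.1, 0.6]
gripper_width: 0.376
gripper_force: 30.0
time_s: 7.3
tcp_pos: [0.5509, 0.1455, 0.0071]
ee_rot: [[0.138, -0.99, 0.001], [-0.99, -0.138, 0.001], [-0.0, -0.001, -1.0]]
wrist_force: [0.3, 0.7, 0.1]
gripper_width: 0.375
gripper_force: 30.0
```

View pics/c2.png

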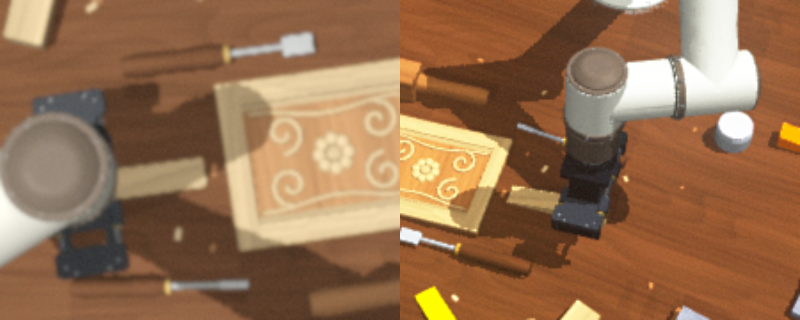

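The wedge is held square and ahead of the raised edge, with its tip near top pixel (352,236) and the gouges clear. I'll measure the tip's lateral offset.

Run:
```python
from h import *
a=cv2.imread("pics/top1.png");h=cv2.cvtColor(a,cv2.COLOR_BGR2HSV)
# saturation vs bench in columns across wedge
for u in (320,330,340,350):print(u,[tuple(h[v,u][1:].tolist()) for v in range(222,256,2)])
roi=(308,215,357,258);x0,y0,x1,y1=roi
m=((h[y0:y1,x0:x1,1]<115)&(h[y0:y1,x0:x1,2]>95)).astype(np.uint8)
m=cv2.morphologyEx(m,cv2.MORPH_OPEN,np.ones((3,3)))
W=max(cv2.findContours(m,0,2)[0],key=cv2.contourArea)[:,0]+[x0,y0]
rc=cv2.minAreaRect(W);bx=cv2.boxPoints(rc);print(rc,bx.round(1).tolist())
M=np.array([.572,-.0121]);an=np.radians(-82.1);d=np.array([np.cos(an),np.sin(an)]);n=np.array([-d[1],d[0]])
i=np.argsort(-bx[:,0]);q=ray('top',bx[i[:2]],.004)[:,:2];q2=ray('top',bx[i[2:]],.012)[:,:2]
for w in(q.mean(0),q2.mean(0)):print(w,'panel x',(w-M)@d,'lat',(w-M)@n)
v=q.mean(0)-q2.mean(0);print(np.degrees(np.arctan2(v[1],v[0])),np.linalg.norm(q[0]-q[1]))
s=r.sense();p=np.array(s['tcp_pos'])[:2];print('tcp',(p-M)@d,(p-M)@n)
```

```text
320 [(139, 90), (129, 93), (149, 91), (143, 91), (136, 92), (103, 131), (90, 170), (89, 175), (89, 175), (90, 167), (89, 166), (92, 166), (91, 163), (104, 113), (132, 79), (136, 79), (144, 76)]
330 [(142, 90), (136, 94), (140, 93), (142, 90), (123, 106), (88, 159), (85, 176), (91, 171), (93, 161), (92, 167), (92, 167), (93, 168), (103, 131), (131, 84), (135, 81), (150, 78), (130, 86)]
340 [(134, 95), (150, 90), (143, 91), (124, 99), (96, 152), (87, 175), (88, 166), (87, 164), (88, 168), (85, 173), (87, 172), (97, 153), (126, 119), (135, 119), (132, 91), (132, 89), (148, 86)]
350 [(146, 91), (135, 98), (134, 93), (118, 125), (93, 164), (91, 163), (87, 165), (92, 169), (88, 186), (77, 224), (79, 220), (109, 168), (136, 141), (140, 140), (137, 140), (139, 123), (148, 88)]
((329.8945617675781, 238.55984497070312), (16.66396141052246, 46.20871353149414), 82.23483276367188) [[305.8999938964844, 233.39999389648438], [351.70001220703125, 227.1999969482422], [353.8999938964844, 243.6999969482422], [308.1000061035156, 249.89999389648438]]
[0.56899031 0.00915863] panel x -0.021470542791301478 lat -5.924449592566031e-05
[0.55572421 0.11482324] panel x -0.12795568607114177 lat 0.0013235803859169976
-82.84400591298724 0.03856653558286173
tcp -0.15889895137155421 0.0006970934651198239
```

```bash
python3 -m handwheel '[[[0,0,0,0,0,0.001,0.02],[0,0,0,0,0,0,0.05],[0,0,0,0,0,0,0.05],[0,0,0,0,0,0.0,0.05],[0,0,0,0,0,0,0.05],[0,0,0,0,0,0,0.02],[0,0,0,0,0,0,0.02],[0,0,0,0,0,0,0.02],[0,0,0,0,0,0,0.02],[0,0,0,0,0,0,0.02]]]'
python3 -m handwheel '[[[0,0,0,0.003,0,0,0.02],[0,0,0,0.003,0,0,0.02],[0,0,0,0.003,0,0,0.02],[0,0,0,0.003,0,0,0.02],[0,0,0,0.003,0,0,0.02],[0,0,0,0.003,0,0,0.02],[0,0,0,0.002,0,0,0.02],[0,0,0,0.002,0,0,0.02],[0,0,0,0.002,0,0,0.02],[0,0,0,0.002,0,0,0.02],[0,0,0,0,0,0,0.02]]]'
```

```text
time_s: 8.4
tcp_pos: [0.5507, 0.1453, 0.0055]
ee_rot: [[0.138, -0.99, 0.0], [-0.99, -0.138, 0.0], [-0.0, -0.0, -1.0]]
wrist_force: [0.8, -0.4, 0.2]
gripper_width: 0.376
gripper_force: 30.0
time_s: 9.5
tcp_pos: [0.5542, 0.1192, 0.0056]
ee_rot: [[0.138, -0.99, -0.0], [-0.99, -0.138, -0.0], [0.0, 0.0, -1.0]]
wrist_force: [0.8, -0.2, -0.2]
gripper_width: 0.379
gripper_force: 30.0
```

```bash
cat > ok.py <<'E'
from station import r
import numpy as np,sys
s=r.sense();a=np.radians(-82.1);d=np.array([np.cos(a),np.sin(a)])
f=-np.dot(s['wrist_force'][:2],d);p=np.array(s['tcp_pos'][:2])
print('t %.1f tip x %.1f push %.1f Fz %.1f'%(s['time_s'],1e3*((p-[.572,-.0121])@d)+137.3,f,s['wrist_force'][2]))
sys.exit(f>2.5)
E
python3 ok.py && 
python3 -m handwheel '[[[0,0,0,0.001,0,0,0.02],[0,0,0,0.001,0,0,0.02]]]' >/dev/null && python3 ok.py &&
python3 -m handwheel '[[[0,0,0,0.001,0,0,0.02],[0,0,0,0.001,0,0,0.02]]]' >/dev/null && python3 ok.py &&
python3 -m handwheel '[[[0,0,0,0.001,0,0,0.02],[0,0,0,0.001,0,0,0.02]]]' >/dev/null && python3 ok.py &&
python3 -m handwheel '[[[0,0,0,0.001,0,0,0.02],[0,0,0,0.001,0,0,0.02]]]' >/dev/null && python3 ok.py &&
python3 -m handwheel '[[[0,0,0,0.001,0,0,0.02],[0,0,0,0.001,0,0,0.02]]]' >/dev/null && python3 ok.py &&
python3 -m handwheel '[[[0,0,0,0.001,0,0,0.02],[0,0,0,0.001,0,0,0.02]]]' >/dev/null && python3 ok.py &&
python3 -m handwheel '[[[0,0,0,0.001,0,0,0.02],[0,0,0,0.001,0,0,0.02]]]' >/dev/null && python3 ok.py &&
python3 -m handwheel '[[[0,0,0,0.001,0,0,0.02],[0,0,0,0.001,0,0,0.02]]]' >/dev/null && python3 ok.py &&
python3 -m handwheel '[[[0,0,0,0.001,0,0,0.02],[0,0,0,0.001,0,0,0.02]]]' >/dev/null && python3 ok.py &&
python3 -m handwheel '[[[0,0,0,0.001,0,0,0.02],[0,0,0,0.001,0,0,0.02]]]' >/dev/null && python3 ok.py
```

```text
t 9.5 tip x 4.8 push -0.3 Fz -0.2False
```

```bash
sed -i 's/sys.exit(f>2.5)/sys.exit(int(f>2.5))/' ok.py
python3 -m handwheel '[[[0,0,0,0.001,0,0,0.02],[0,0,0,0.001,0,0,0.02]]]' >/dev/null && python3 ok.py &&
python3 -m handwheel '[[[0,0,0,0.001,0,0,0.02],[0,0,0,0.001,0,0,0.02]]]' >/dev/null && python3 ok.py &&
python3 -m handwheel '[[[0,0,0,0.001,0,0,0.02],[0,0,0,0.001,0,0,0.02]]]' >/dev/null && python3 ok.py &&
python3 -m handwheel '[[[0,0,0,0.001,0,0,0.02],[0,0,0,0.001,0,0,0.02]]]' >/dev/null && python3 ok.py &&
python3 -m handwheel '[[[0,0,0,0.001,0,0,0.02],[0,0,0,0.001,0,0,0.02]]]' >/dev/null && python3 ok.py &&
python3 -m handwheel '[[[0,0,0,0.001,0,0,0.02],[0,0,0,0.001,0,0,0.02]]]' >/dev/null && python3 ok.py &&
python3 -m handwheel '[[[0,0,0,0.001,0,0,0.02],[0,0,0,0.001,0,0,0.02]]]' >/dev/null && python3 ok.py &&
python3 -m handwheel '[[[0,0,0,0.001,0,0,0.02],[0,0,0,0.001,0,0,0.02]]]' >/dev/null && python3 ok.py &&
python3 -m handwheel '[[[0,0,0,0.001,0,0,0.02],[0,0,0,0.001,0,0,0.02]]]' >/dev/null && python3 ok.py &&
python3 -m handwheel '[[[0,0,0,0.001,0,0,0.02],[0,0,0,0.001,0,0,0.02]]]' >/dev/null && python3 ok.py
```

```text
t 9.7 tip x 6.5 push 0.3 Fz -0.6
t 9.9 tip x 8.6 push -0.2 Fz -1.5
t 10.1 tip x 10.6 push -0.1 Fz -0.9
t 10.3 tip x 12.6 push 0.5 Fz 0.3
t 10.5 tip x 14.6 push 0.2 Fz -0.0
t 10.7 tip x 16.6 push 0.1 Fz -1.0
t 10.9 tip x 18.6 push -0.2 Fz -0.4
t 11.1 tip x 20.5 push 1.9 Fz -0.9
t 11.3 tip x 21.7 push 6.4 Fz 0.2
```

Touched at about 20 mm in. Now smaller steps.

```bash
python3 -m handwheel '[[[0,0,0,0,0,0,0.02],[0,0,0,0,0,0,0.02]]]' >/dev/null; python3 ok.py; python3 -m handwheel '[[[0,0,0,0.0005,0,0,0.02],[0,0,0,0,0,0,0.02]]]' >/dev/null; python3 ok.py
```

```text
t 11.5 tip x 21.8 push 5.5 Fz -1.0
t 11.7 tip x 22.1 push 6.8 Fz 0.7
```

```bash
python3 -m handwheel '[[[0,0,0,0.0005,0,0,0.02],[0,0,0,0.0005,0,0,0.02],[0,0,0,0,0,0,0.02]]]' >/dev/null; python3 ok.py
```

```text
t 12.0 tip x 22.6 push 8.5 Fz 0.0
```

```bash
python3 -m handwheel '[[[0,0,0,0.0005,0,0,0.02],[0,0,0,0,0,0,0.02]]]' >/dev/null; python3 ok.py
```

```text
t 12.2 tip x 22.8 push 9.1 Fz -0.4
```

```bash
python3 -m handwheel '[[[0,0,0,0.0005,0,0,0.02],[0,0,0,0.0005,0,0,0.02],[0,0,0,0.0005,0,0,0.02],[0,0,0,0,0,0,0.02]]]' >/dev/null; python3 ok.py
```

```text
t 12.6 tip x 23.6 push 11.5 Fz 0.4
```

```bash
python3 -m handwheel '[[[0,0,0,0.0005,0,0,0.02],[0,0,0,0.0005,0,0,0.02],[0,0,0,0,0,0,0.02]]]' >/dev/null; python3 ok.py
```

```text
t 12.9 tip x 24.0 push 13.9 Fz 0.4
```

```bash
python3 -m handwheel '[[[0,0,0,0.0005,0,0,0.02],[0,0,0,0.0005,0,0,0.02],[0,0,0,0,0,0,0.02],[0,0,0,0,0,0,0.02]]]' >/dev/null; python3 ok.py;  python3 -m handwheel '[[[0,0,0,0,0,0,0.02]]]' >/dev/null; python3 ok.py
```

```text
t 13.3 tip x 24.5 push 16.0 Fz -0.1
t 13.4 tip x 24.5 push 15.8 Fz -0.3
```

```bash
python3 -m handwheel '[[[0,0,0,0,0,0,0.06],[0,0,0,0,0,0,0.06],[0,0,0,0,0,0,0.06],[0,0,0,0,0,0,0.06],[0,0,0,0,0,0,0.06],[0,0,0,0,0,-0.01,0.06],[0,0,0,0,0,-0.02,0.06],[0,0,0,0,0,-0.03,0.06],[0,0,0,0,0,-0.04,0.06],[0,0,0,-0.04,0,-0.02,0.06],[0,0,0,-0.045,0,0,0.06],[0,0,0,-0.045,0,0,0.06]]]'
python3 -m handwheel '[[[0,0,0,-0.045,0,0,0.06],[0,0,0,-0.045,0,0,0.06],[0,0,0,-0.045,0,0,0.06],[0,0,0,0,0,0,0.06],[0,0,0,0,0,0,0.06]]]'|head -2
python3 - <<'E'
from h import *
a=cams.capture("top")[:,:,::-1];b=cams.capture("scene")[:,:,::-1]
cv2.imwrite("pics/top2.png",a);cv2.imwrite("pics/scene2.png",b)
o=np.zeros((320,800,3),np.uint8);o[:,:400]=cv2.resize(a[150:310,250:450],(400,320));o[:,400:]=cv2.resize(b[170:290,230:380],(400,320));cv2.imwrite("pics/c3.png",o)
E
```

```text
time_s: 14.6
tcp_pos: [0.5398, 0.2261, 0.1279]
ee_rot: [[0.137, -0.991, 0.003], [-0.991, -0.137, 0.002], [-0.002, -0.003, -1.0]]
wrist_force: [1.1, -0.4, -0.3]
gripper_width: 0.685
gripper_force: 0.0
time_s: 15.1
tcp_pos: [0.5204, 0.3594, 0.1258]
```

View pics/c3.png

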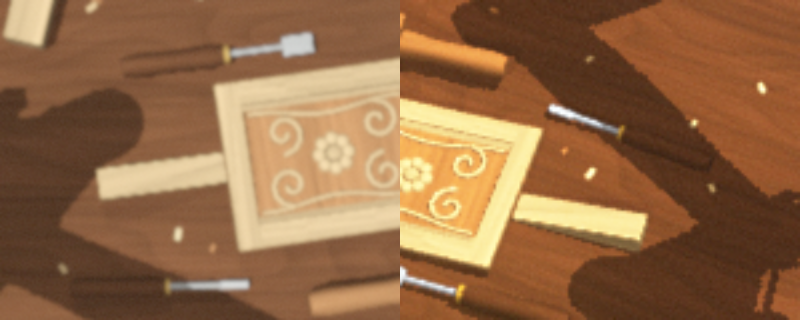

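The wedge sits under the middle of the raised edge. It enters at crop pixel (225,168), is square to the edge and has about 24 mm inserted. The gripper is clear and the gouges have not moved. Handing in.

```bash
python3 -c "
from station import r
print(r.finish_job())"
```

```text
the job is handed in; nothing more can be done
None
```

I handed the job in after about 15 s: the wedge is under the middle of the raised end, square and flat on the bench, pushed in about 24 mm to a steady 16 N and let go, and the last pictures show it in place with the gripper clear.

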